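# Click the PVC fittings case shut

### The arm

A 6-joint arm with a two-finger parallel gripper is mounted at the origin on the work surface. World frame = base frame: x ahead of the robot, y to its left, z up, the work surface at z = 0. Lengths are in m, angles in rad, forces in N, time in s.
With the tool pointing down it reaches from about 0.275 to 1 m from the base axis. Payload 8.4 kg.
Tool frame: the origin (TCP) lies midway between the tips of the shut fingers; the grasp point (between the pads) lies 19 mm behind it; z points along the fingers, y is the line along which they close (so a half turn about z gives the same grasp; the last joint's range is limited). The gripper opens to 85 mm and grips with 20 to 120 N. Pads are 22 mm wide; open, the fingers measure 114 mm over their backs; the gripper's body (76 mm by 85 mm) begins 54 mm behind the grasp point. The pads swing forward as they close: fully open they stand 13 mm farther back than shut.
Start: joints at [-1.198, 0.353, 1.633, -0, 1.155, -0.002], TCP at [0.229, -0.582, 0.231] pointing down, gripper open.
Joint ranges: [-2.63, 2.63], [-0.92, 2.1], [0.06, 2.66], [-1.3, 4.44], [0, 2.69], [-3.02, 3.02]. Speed limits (rad/s): [2.22, 2.22, 2.79, 3.14, 3.14, 3.14].

### API

Orientations are given as a 3x3 rotation matrix whose columns are the frame's x, y, z axes.
In Python, from bench import r gives the robot as it stands.
- The arm moves only by the shell command python3 -m handwheel 'ROWS' [FORCE]. ROWS is a JSON object of lists of equal length, an entry for each row: "xyz": the shift along the world's x, y, z as a fraction of full scale, a list of three; "rotation": the turn, a rotation vector about the world's x, y, z as a fraction of full scale, a list of three; "fingers": the opening, from -1 (shut) to 1 (fully open), so that 0 is half open. In form: {"xyz": [[tx, ty, tz], ...], "rotation": [[ax, ay, az], ...], "fingers": [fingers, ...]}. A call has 1 to 20 rows; each row shifts and turns the commanded pose from where the row before left it; what a row does not reach is not made up. Full scale, the value 1, is 0.15 m for a shift and 2 pi rad for a turn. A row lasts 1/10 s, in which the tool goes at most 50 mm and 8.59 degrees, less where a joint would pass 70% of its speed; a pose out of reach is approached as far as the arm can. A call with a number of a shift or a turn outside -1 to 1 is refused whole. A call with a gripper value outside its range is refused whole. The fingers move at their own pace and stop on an object; FORCE is the grip in N (left out, the last holds). Time passes only in rows, so rows that do not move let the fingers close. It gives the time, the measured TCP pose, the force, the opening and the grip force at its end, in the units of the state.
- r.get_state(): the state, without advancing time (a new reading comes with each control period).
- r.get_image(name): name is "scene" or "top"; returns the picture (384x512x3 uint8, red, green, blue); there is no depth.
- r.camera_info(name): a dict with "vertical_fov" (degrees; the focal length in pixels is half the picture's height over the tangent of half this angle, whatever the lens; pixels are square), "cx", "cy" (the principal point, pixels), "T" (4x4, takes a point from camera to world coordinates). Camera axes: x right, y up, looking along -z (the intrinsics and any distortion apply to the point x, -y, -z); pixel columns grow to the right and rows downward; lengths in m; the calibration is good to about 2 mm. A picture is of the moment at which its call begins. camera_info takes no time and is no camera call.
- r.hand_in(): hands the job in; it is judged then, once.
The state is a dict: "time": time; "qpos": joint angles; "joint_vel": joint speeds; "joint_efforts": joint torques, N m; "ee_pos": TCP position; "ee_rot": TCP orientation; "force": force on the tool from outside, world axes, zero at the start; "wrist_torque": the same for the moment, N m; "finger_gap": finger opening in m; "gripper_force": force on a finger pad.
Only numpy, scipy, OpenCV 4.12 (cv2) and the standard library are available. Lean on these libraries where they do the work, as an engineer would, in place of code of your own. Each camera call takes 0.05 s, during which the arm holds its last target. There are 200 camera calls.

### The job

Close the case of white PVC fittings, the one with the yellow-framed lid: press the free edge of its lid, opposite the hinge, down until the spring catch clicks and the lid stays shut by itself, then let go. Stop pressing once it is home: the plastic case cracks under more than 45 N. Leave the blue-lidded case of copper fittings open.

Things in the scene. Friction and masses are not known exactly. Their poses are not given: they have to be found in the camera images.
- yellow_lid (a joint): Hinge angle (rad) of the yellow-framed, clear-windowed lid on the black case of white PVC fittings. 0 = shut against a firm stop, larger = more open; starts ajar at 0.28 to 0.52. A weak spring lifts it unless caught. For its last 10 mm at the free edge it meets a spring catch that gives way at roughly 8 to 11 N pressed down on the pad; once past, it stays latched below 0.015.
- yellow_pad (a point): Where to press: centre of the top of the black rubber pad (24 x 60 mm) in the middle of the yellow-framed lid's free edge. 110 mm from the hinge along the lid and 12 mm above the hinge axis square to the lid; when shut it is 72 mm above the case's underside. Axes turn with the lid: x from hinge to free edge (level when shut, rising when open), y along the hinge, z out of the lid's upper face.
- blue_lid (a joint): Hinge angle (rad) of the blue-framed lid on the otherwise identical case of copper fittings; leave it open. 0 = shut; starts ajar at 0.28 to 0.52. The cases are fixed, each on a board offcut of its own height, 5 to 33 mm; 130 mm from hinge to catch side, 130 mm wide, 60 mm tall; hinge along the top edge nearer the robot; lids 8 mm thick, reaching 138 mm from the hinge.
- yellow_case: The black case under the yellow-framed lid, holding white PVC fittings. Origin: centre of its underside, on its offcut; x from the hinge side to the catch side, y along the hinge, z up; hinge axis at x -65 mm, z 60 mm. It is rigid: a stiff arm builds up force within a few mm once the lid is home. A third, shut case with a plain grey lid and no pad stands by.

How it is judged:
At the end, for the whole second after the job is handed in: The yellow-framed lid is latched: it stays within 0.025 rad (about 3 mm at its edge) of fully closed with nothing pressing on it, and the blue-framed lid is still open by more than 0.15 rad (value of joint yellow_lid below 0.025 rad and value of joint blue_lid above 0.15 rad); the robot touches nothing.
It fails at once if the blue-framed lid is pushed nearly shut (below 0.15 rad) (value of joint blue_lid below 0.15 rad).
It fails at once if the yellow-lidded case or its lid is pressed with more than 45 N (contact force between the fingers and yellow_case above 45 N).
It also fails if it takes over 32 s, if anything falls off the work surface, if the arm or the gripper's body presses on something with over 40 N, if the wrist force passes 120 N, or if a joint passes its speed limit or range.

## Working session

There is one attempt and no reset: what is moved stays moved. The work goes in short steps, Python scripts to look and compute and a shell command to move; the robot and the scene stay as the last step left them, time stands still between calls to the robot, and variables do not carry over. Pictures are saved under pics/ and viewed, at most 10 in all, crops included, and the job is handed in when it is done.

```bash
mkdir -p pics; python3 - <<'E'
from bench import r
import cv2
for n in("scene","top"):
    im=r.get_image(n); cv2.imwrite(f"pics/{n}0.png",im[:,:,::-1]); print(n,r.camera_info(n))
s=r.get_state();print(s["time"],s["ee_pos"],s["ee_rot"],s["force"],s["finger_gap"])
E
```

```text
scene {'vertical_fov': 49.73245898350861, 'cx': 245.33036223085702, 'cy': 189.10023504977445, 'T': array([[-0.03465462, -0.7312676 ,  0.68120977,  1.2179585 ],
       [ 0.99933138, -0.01740579,  0.03215332,  0.03642639],
       [-0.01165569,  0.68186856,  0.73138185,  0.87024804],
       [ 0.        ,  0.        ,  0.        ,  1.        ]])}
top {'vertical_fov': 55.451202191269715, 'cx': 255.05730349506712, 'cy': 193.4275561197861, 'T': array([[-0.01965976,  0.98374955, -0.17846655,  0.35202268],
       [-0.99944709, -0.02412438, -0.02288085, -0.01504032],
       [-0.02681442,  0.17791804,  0.98367991,  0.80592089],
       [ 0.        ,  0.        ,  0.        ,  1.        ]])}
0.1 [ 0.22864569 -0.58120479  0.23064818] [[ 9.30584546e-01  3.66076764e-01 -4.53500185e-04]
 [ 3.66077045e-01 -9.30583819e-01  1.16313036e-03]
 [ 3.77506215e-06 -1.24840714e-03 -9.99999221e-01]] [-0.37798286 -0.23900352  0.21787571] 0.08550641564888857
```

View pics/scene0.png

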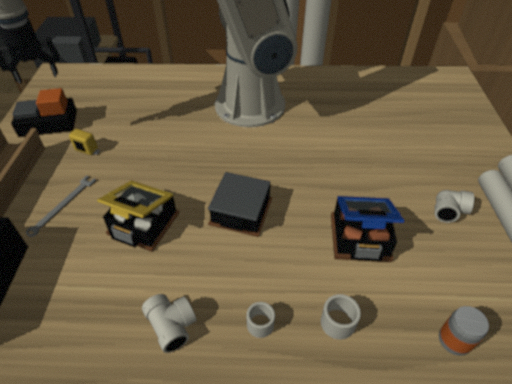

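View pics/top0.png

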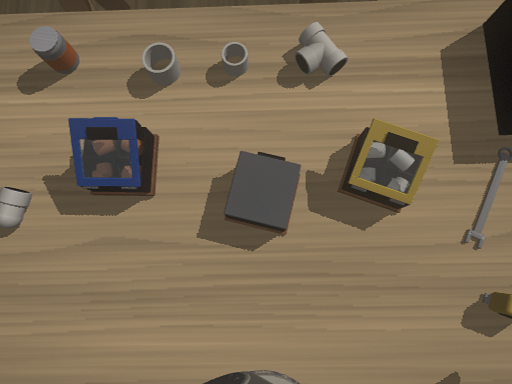

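The yellow case is at about (390,165) in the top view and (140,212) in the scene view; the blue one is far away, at (113,157) in the top view. I'll enlarge crops of both views to get the corners.

```bash
python3 - <<'E'
import cv2,numpy as np
a=cv2.imread("pics/top0.png")[110:220,330:445]; b=cv2.imread("pics/scene0.png")[170:260,90:190]
a=cv2.resize(a,None,fx=5,fy=5,interpolation=cv2.INTER_CUBIC);b=cv2.resize(b,None,fx=6,fy=6,interpolation=cv2.INTER_CUBIC)
for n,i,k,x0,y0 in(("ct",a,5,330,110),("cs",b,6,90,170)):
    i=cv2.convertScaleAbs(i,alpha=1.4,beta=20)
    for u in range(0,i.shape[1],10*k): cv2.line(i,(u,0),(u,6),(0,0,255),1);cv2.putText(i,str(x0+u//k),(u,16),0,.35,(0,0,255))
    for v in range(0,i.shape[0],10*k): cv2.line(i,(0,v),(6,v),(0,0,255),1);cv2.putText(i,str(y0+v//k),(8,v+4),0,.35,(0,0,255))
    cv2.imwrite(f"pics/{n}.png",i)
E
```

```text
(no output)
```

View pics/ct.png

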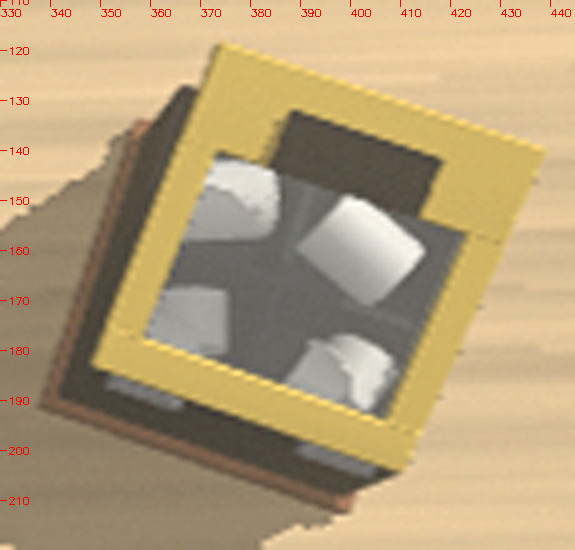

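View pics/cs.png

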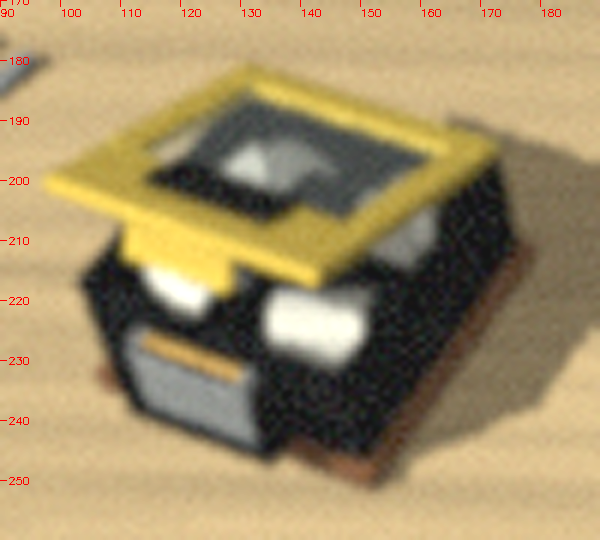

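Top view: lid corners are at about (374,118), (439,140), (410,204) and (349,183), and the pad's outer corners at (388,132) and (418,142). Scene view: free edge from (98,200) to (143,215), pad outer edge from (114,200) to (136,207). I'll fit the full model to both views.

```bash
cat > fit.py <<'E'
import numpy as np
from bench import r
from scipy.optimize import least_squares
C={n:r.camera_info(n) for n in("scene","top")}
def proj(n,P):
    c=C[n];T=np.array(c["T"]);p=(P-T[:3,3])@T[:3,:3];f=192/np.tan(np.radians(c["vertical_fov"])/2)
    return np.array([c["cx"]+f*p[0]/-p[2],c["cy"]-f*p[1]/-p[2]])
def world(q,kind,l):
    x,y,yaw,h,th=q[:5]; l=np.array(l,float)/1000
    if kind=="lid":
        c,s=np.cos(th),np.sin(th); l=np.array([c*l[0]-s*l[2]-.065,l[1],s*l[0]+c*l[2]+.060])
    c,s=np.cos(yaw),np.sin(yaw)
    return np.array([x+c*l[0]-s*l[1],y+s*l[0]+c*l[1],h+l[2]])
def obs(q):
    w=q[5]*1000; x0=q[6]*1000
    L=lambda *a:("lid",a)
    return [("top",374,118.5,*L(138,w,8)),("top",439,140,*L(138,-w,8)),("top",349,183,*L(x0,w,8)),("top",410,204,*L(x0,-w,8)),
 ("top",388,132,*L(122,30,12)),("top",418.3,142,*L(122,-30,12)),
 ("scene",97.5,200,*L(138,-w,8)),("scene",143,215,*L(138,w,8)),("scene",173,194.5,*L(x0,w,8)),("scene",131,181,*L(x0,-w,8)),
 ("scene",114.5,199.5,*L(122,-30,12)),("scene",136,206.5,*L(122,30,12)),("scene",152,246,"case",(65,65,0))]
def res(q): return np.array([proj(n,world(q,k,l))-(u,v) for n,u,v,k,l in obs(q)])
if __name__=="__main__":
    s=least_squares(lambda q:res(q).ravel(),[.48,-.27,-.3,.02,.4,.065,0],loss="soft_l1",x_scale=[.1,.1,.1,.01,.1,.01,.01])
    q=s.x;print(q.round(4));print(res(q).round(1).tolist())
    for th in(q[4],.09,0):
        p=q.copy();p[4]=th;print("pad",th,world(p,"lid",(110,0,12)).round(4))
E
python3 fit.py
```

```text
[ 0.5379 -0.2697 -0.3652  0.0087  0.3988  0.0639  0.0046]
[[-0.7, 0.3], [-0.9, -0.3], [-0.7, -0.1], [0.0, -0.1], [-0.5, 0.4], [-0.4, 0.2], [-0.1, -0.7], [-0.3, 0.0], [-0.6, -0.7], [-0.2, -0.6], [-1.1, -0.1], [-1.5, 0.0], [-0.9, 1.3]]
pad 0.3987584258509201 [ 0.5675 -0.281   0.1225]
pad 0.09 [ 0.5785 -0.2852  0.0905]
pad 0 [ 0.5799 -0.2857  0.0807]
```

Every residual is under 2 px, so the fit holds. The board comes out at 9 mm, yaw at -21°, lid at 0.40 rad, and the pad at (0.568, -0.281, 0.122), or z 0.081 when shut. Next I'll move above it with the fingers shut and the tool turned to put its narrow side across the pad.

```bash
python3 -m handwheel '{"xyz":[[0.228,0.199,0],[0.228,0.199,0],[0.228,0.199,0],[0.228,0.199,0],[0.228,0.199,0],[0.228,0.199,0],[0.228,0.199,0],[0.228,0.199,0],[0.228,0.199,0],[0.228,0.199,0],[0,0,0],[0,0,0]],"rotation":[[0,0,-0.0118],[0,0,-0.0118],[0,0,-0.0118],[0,0,-0.0118],[0,0,-0.0118],[0,0,-0.0118],[0,0,-0.0118],[0,0,-0.0118],[0,0,-0.0118],[0,0,-0.0118],[0,0,0],[0,0,0]],"fingers":[-1,-1,-1,-1,-1,-1,-1,-1,-1,-1,-1,-1]}' 20
```

```text
time: 1.3
ee_pos: [0.5709, -0.2823, 0.2307]
ee_rot: [[0.935, -0.356, -0.001], [-0.356, -0.935, 0.0], [-0.001, 0.0, -1.0]]
force: [-0.2, 0.0, -0.9]
finger_gap: 0.0001
gripper_force: 0.0
```

```bash
python3 -m handwheel '{"xyz":[[0,0,-0.12],[0,0,-0.12],[0,0,-0.12],[0,0,-0.12],[0,0,-0.12],[0,0,0],[0,0,0]],"rotation":[[0,0,0],[0,0,0],[0,0,0],[0,0,0],[0,0,0],[0,0,0],[0,0,0]],"fingers":[-1,-1,-1,-1,-1,-1,-1]}'
python3 - <<'E'
from bench import r
import cv2,numpy as np
a=r.get_image("top")[100:220,320:450,::-1]; b=r.get_image("scene")[140:260,80:210,::-1]
cv2.imwrite("pics/chk.png",cv2.resize(np.hstack([a,b]),None,fx=3,fy=3,interpolation=cv2.INTER_CUBIC))
E
```

```text
time: 2.0
ee_pos: [0.5699, -0.284, 0.1414]
ee_rot: [[0.933, -0.359, -0.001], [-0.359, -0.933, 0.0], [-0.001, 0.0, -1.0]]
force: [0.3, -0.9, 1.1]
finger_gap: -0.0
gripper_force: 0.0
```

View pics/chk.png

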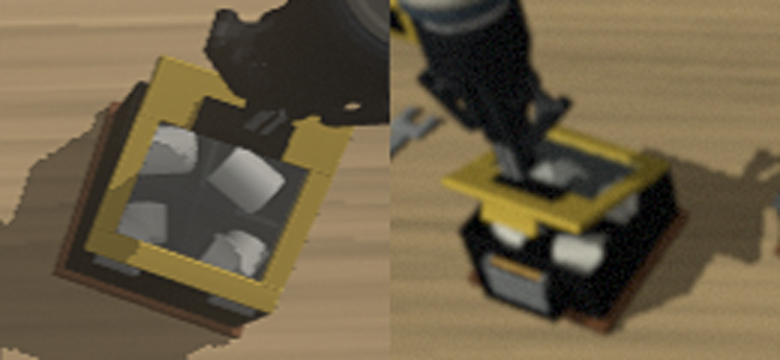

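The tips are just above the pad centre in both views: about (265,122) in the left half and (515,172) in the right. I'll lower onto the pad, following its arc.

```bash
python3 -m handwheel '{"xyz":[[0.007,-0.002,-0.033],[0.007,-0.002,-0.033],[0.007,-0.002,-0.033],[0.007,-0.002,-0.033],[0.007,-0.002,-0.033],[0.007,-0.002,-0.033],[0.007,-0.002,-0.033],[0.007,-0.002,-0.033],[0,0,0]],"rotation":[[0,0,0],[0,0,0],[0,0,0],[0,0,0],[0,0,0],[0,0,0],[0,0,0],[0,0,0],[0,0,0]],"fingers":[-1,-1,-1,-1,-1,-1,-1,-1,-1]}'
```

```text
time: 3.0
ee_pos: [0.5789, -0.2853, 0.1008]
ee_rot: [[0.934, -0.358, -0.001], [-0.358, -0.934, 0.001], [-0.001, -0.0, -1.0]]
force: [-0.4, 0.1, 0.2]
finger_gap: 0.0001
gripper_force: 0.2
```

```bash
python3 -m handwheel '{"xyz":[[0,0,-0.014],[0,0,-0.014],[0,0,-0.014],[0,0,-0.014],[0,0,0]],"rotation":[[0,0,0],[0,0,0],[0,0,0],[0,0,0],[0,0,0]],"fingers":[-1,-1,-1,-1,-1]}'
```

```text
time: 3.5
ee_pos: [0.5791, -0.2855, 0.093]
ee_rot: [[0.934, -0.358, -0.0], [-0.358, -0.934, 0.0], [-0.0, 0.0, -1.0]]
force: [0.9, -0.4, 1.1]
finger_gap: -0.0001
gripper_force: 0.4
```

```bash
python3 -m handwheel '{"xyz":[[0,0,-0.01],[0,0,-0.01],[0,0,-0.01],[0,0,0]],"rotation":[[0,0,0],[0,0,0],[0,0,0],[0,0,0]],"fingers":[-1,-1,-1,-1]}'
```

```text
time: 3.9
ee_pos: [0.5796, -0.2857, 0.0892]
ee_rot: [[0.934, -0.358, 0.001], [-0.358, -0.934, -0.0], [0.001, 0.0, -1.0]]
force: [1.3, 0.1, 4.7]
finger_gap: 0.0002
gripper_force: 2.2
```

Force is rising: this is the catch zone. From here I'll take 1 mm rows, two at a time.

```bash
python3 -m handwheel '{"xyz":[[0,0,-0.007],[0,0,-0.007],[0,0,0]],"rotation":[[0,0,0],[0,0,0],[0,0,0]],"fingers":[-1,-1,-1]}'
```

```text
time: 4.2
ee_pos: [0.5782, -0.2851, 0.0859]
ee_rot: [[0.934, -0.358, -0.002], [-0.358, -0.934, 0.001], [-0.002, -0.0, -1.0]]
force: [0.6, -0.8, 0.6]
finger_gap: -0.0001
gripper_force: 0.0
```

```bash
python3 -m handwheel '{"xyz":[[0,0,-0.007],[0,0,-0.007],[0,0,0]],"rotation":[[0,0,0],[0,0,0],[0,0,0]],"fingers":[-1,-1,-1]}'
```

```text
time: 4.5
ee_pos: [0.5788, -0.2854, 0.0842]
ee_rot: [[0.934, -0.359, -0.001], [-0.359, -0.934, 0.0], [-0.001, -0.0, -1.0]]
force: [-0.3, 0.2, 1.1]
finger_gap: -0.0001
gripper_force: 0.5
```

The force fell off, so the catch may already have given way. I'll creep on until I meet the stop or some firm resistance.

```bash
python3 -m handwheel '{"xyz":[[0,0,-0.007],[0,0,-0.007],[0,0,0]],"rotation":[[0,0,0],[0,0,0],[0,0,0]],"fingers":[-1,-1,-1]}'
```

```text
time: 4.8
ee_pos: [0.579, -0.2854, 0.0835]
ee_rot: [[0.934, -0.358, -0.0], [-0.358, -0.934, 0.0], [-0.0, -0.0, -1.0]]
force: [-4.9, 2.3, 11.2]
finger_gap: 0.0005
gripper_force: 5.7
```

```bash
python3 -m handwheel '{"xyz":[[0,0,-0.007],[0,0,0]],"rotation":[[0,0,0],[0,0,0]],"fingers":[-1,-1]}'
```

```text
time: 5.0
ee_pos: [0.579, -0.2855, 0.0833]
ee_rot: [[0.934, -0.358, -0.0], [-0.358, -0.934, 0.0], [-0.0, 0.0, -1.0]]
force: [-8.1, 3.7, 19.3]
finger_gap: 0.0
gripper_force: 9.5
```

It's against the firm stop: 19 N at z 0.083, close to the 0.081 expected. I'll lift off, retreat and check.

```bash
python3 -m handwheel '{"xyz":[[0,0,0.03],[0,0,0.1],[0,0,0.2],[0,0,0.3],[-0.2,-0.2,0.3],[-0.2,-0.3,0],[-0.2,-0.3,0],[-0.2,-0.3,0],[0,0,0],[0,0,0]],"rotation":[[0,0,0],[0,0,0],[0,0,0],[0,0,0],[0,0,0],[0,0,0],[0,0,0],[0,0,0],[0,0,0],[0,0,0]],"fingers":[-1,-1,-1,-1,-1,-1,-1,-1,-1,-1]}'
python3 - <<'E'
from bench import r
import cv2,numpy as np
a=r.get_image("top")[100:220,320:450,::-1]; s=r.get_image("scene")[:,:,::-1]
cv2.imwrite("pics/fin.png",cv2.resize(np.hstack([a,s[140:260,80:210],s[160:280,310:420]]),None,fx=2,fy=2,interpolation=cv2.INTER_CUBIC))
E
```

```text
time: 6.0
ee_pos: [0.4711, -0.4355, 0.2129]
ee_rot: [[0.933, -0.361, 0.001], [-0.361, -0.933, -0.0], [0.001, -0.0, -1.0]]
force: [-0.7, 1.2, -0.2]
finger_gap: -0.0
gripper_force: 0.0
```

View pics/fin.png

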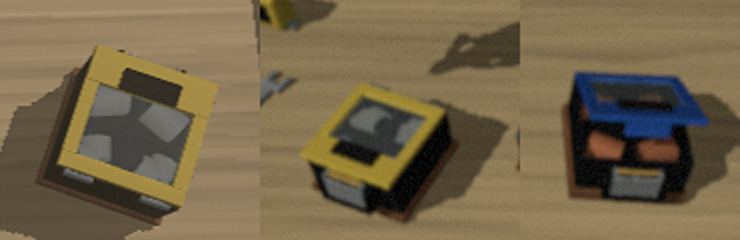

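The yellow lid is flat and shut with its tongue over the catch, at about (340,185) in the crop. The blue lid at (640,100) is still open, and the arm is clear.

```bash
python3 -c "
from bench import r
print(r.hand_in())"
```

```text
the job is handed in; nothing more can be done
None
```

I pressed the yellow-framed lid shut and it stayed closed after I let go; the highest reading while pressing was about 19 N, the blue lid is still open, and the job was handed in at about 6 s with no verdict returned.

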